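# Press a parcel box's flap seam shut with a sprung stylus

## Task

Take the sprung-tip stylus from its stand and close the blue parcel box: set the tip on the green dot and run it gently along the black seam, round the bend to the red dot, in one unbroken stroke slower than 10 cm/s, so that all six orange clips are pressed flush. Keep the tip on the black strip, do not lift it before the last clip is shut, and do not touch the box with the gripper or shove it. Then hang the stylus back in its stand, and leave the other things on the desk alone.

Things in the scene. Friction and masses are not known exactly. Their poses are not given: they have to be found in the camera images.
- parcel: closed blue plastic parcel box, loose, 2.6 kg, 170 (x) by 260 (y) by 80 mm high; origin: centre of its underside, z up; flat lid at z = 80 mm. A flush black strip, 24 mm wide, marks the V-shaped flap seam on the lid: green dot (seam_start) straight to seam_bend, then straight to the red dot (seam_end), 122 mm each
- seam_start (a point): centre of the green dot at lid height, the start of the seam; 35, 100, 80 mm in the box's frame
- seam_bend (a point): the corner of the V-shaped seam at lid height; -35, 0, 80 mm in the box's frame
- seam_end (a point): centre of the red dot at lid height, the end of the seam; 35, -100, 80 mm in the box's frame
- seam_a: first leg of the black strip, green dot to bend; origin at the green dot at lid height, x along the seam towards the bend, y across it (strip edges at y = +-12 mm), z up
- seam_b: second leg of the black strip, bend to red dot; origin at the bend at lid height, x along the seam towards the red dot, y across it, z up
- clip1 (a joint): a rounded orange press clip, 21 mm long along the seam and 14 mm wide, that slides straight down into the lid and stays where it is left (about 1.5 N moves it). Joint value in m: 0 = raised 4.5 mm above the lid, 0.004 = fully down and practically flush; it counts as shut above 0.003. Clip 1 of 6 counted from the green dot: centred 22 mm along the first leg from the green dot
- clip2 (a joint): a rounded orange press clip, 21 mm long along the seam and 14 mm wide, that slides straight down into the lid and stays where it is left (about 1.5 N moves it). Joint value in m: 0 = raised 4.5 mm above the lid, 0.004 = fully down and practically flush; it counts as shut above 0.003. Clip 2 of 6 counted from the green dot: centred 58 mm along the first leg from the green dot
- clip3 (a joint): a rounded orange press clip, 21 mm long along the seam and 14 mm wide, that slides straight down into the lid and stays where it is left (about 1.5 N moves it). Joint value in m: 0 = raised 4.5 mm above the lid, 0.004 = fully down and practically flush; it counts as shut above 0.003. Clip 3 of 6 counted from the green dot: centred 94 mm along the first leg from the green dot
- clip4 (a joint): a rounded orange press clip, 21 mm long along the seam and 14 mm wide, that slides straight down into the lid and stays where it is left (about 1.5 N moves it). Joint value in m: 0 = raised 4.5 mm above the lid, 0.004 = fully down and practically flush; it counts as shut above 0.003. Clip 4 of 6 counted from the green dot: centred 28 mm along the second leg from the bend
- clip5 (a joint): a rounded orange press clip, 21 mm long along the seam and 14 mm wide, that slides straight down into the lid and stays where it is left (about 1.5 N moves it). Joint value in m: 0 = raised 4.5 mm above the lid, 0.004 = fully down and practically flush; it counts as shut above 0.003. Clip 5 of 6 counted from the green dot: centred 64 mm along the second leg from the bend
- clip6 (a joint): a rounded orange press clip, 21 mm long along the seam and 14 mm wide, that slides straight down into the lid and stays where it is left (about 1.5 N moves it). Joint value in m: 0 = raised 4.5 mm above the lid, 0.004 = fully down and practically flush; it counts as shut above 0.003. Clip 6 of 6 counted from the green dot: centred 100 mm along the second leg from the bend
- stylus: upright hand tool, 130 g: yellow round collar (50 mm across, 5 mm thick), above it a black 22 x 22 mm square grip from 5 to 57 mm over the origin, below it a steel shaft 16 mm across to 55 mm under the origin, then a sprung white ball tip 12 mm across. Origin: centre of the collar's underside; z up the tool, x and y square to the grip's faces. It hangs in the stand by its collar
- tip (a point): lowest point of the stylus's ball tip, 76 mm below the stylus's origin along its axis when the spring is out; the tip springs in by up to 8 mm, with 2.8 N at first and 5.6 N at full travel (3 to 6 mm in is right for work)
- stand: fixed grey block, 90 x 90 x 90 mm, on a dark 110 x 110 x 12 mm foot; origin: centre of its underside. A 30 x 30 mm square hole runs down through its middle; the stylus's collar rests on its top (stylus origin 90 mm above the stand's). It stands left or right of the parcel box; a fixed black barcode scanner, 98 mm high, has the place on the other side
- mug: white mug, 90 mm high, leave alone; origin under its centre
- tape_roll: roll of clear tape lying flat, 100 mm across, 48 mm high, leave alone; origin under its centre
- carton_small: cardboard carton 90 by 120 by 60 mm, leave alone; origin under its centre
- white_carton: small white carton 70 by 90 by 50 mm, leave alone; origin under its centre
- glue_jar: amber jar 56 mm across, 75 mm high, leave alone; origin under its centre
Not all that is in view belongs to the job. What is shaped like the stylus but pink is not meant. Leave any yellow look-alike of the stand alone.

How it is judged:
By the outcome, as a careful person would: the job done as asked, in the order asked, and still so for the second after the job is handed in, with the robot touching nothing.
It also fails if it takes over 67 s, if anything falls off the work surface, if the arm or the gripper's body presses on something with over 40 N, if the wrist force passes 120 N, or if a joint passes its speed limit or range.

## Robot

A 7-joint arm with a two-finger parallel gripper is mounted at the origin on the work surface. World frame = base frame: x ahead of the robot, y to its left, z up, the work surface at z = 0. Lengths are in m, angles in rad, forces in N, time in s.
With the tool pointing down it reaches from about 0.425 to 0.925 m from the base axis. Payload 6.8 kg.
Tool frame: the origin (TCP) lies at the very end of the fingers, on their centre line; the grasp point (between the pads) lies 19 mm behind it (grip_point_offset is the distance from the TCP to the grasp point, in m); z points along the fingers, y is the line along which they close (so a half turn about z gives the same grasp; the last joint's range is limited). The gripper opens to 85 mm and grips with 20 to 120 N. Pads are 22 mm wide; open, the fingers measure 114 mm over their backs; the gripper's body (76 mm by 85 mm) begins 54 mm behind the grasp point. The pads swing forward as they close: fully open they stand 13 mm farther back than shut.
Start: joints at [-0.108, 0.477, 0.022, 1.555, -0.011, 1.109, -0.083], TCP at [0.675, 0, 0.231] pointing down, gripper open.
Joint ranges: [-2.96, 2.96], [-0.34, 2.1], [-1.41, 1.46], [0.24, 2.44], [-1.37, 4.51], [0.17, 1.92], [-2.96, 2.96]. Speed limits (rad/s): [2.39, 2.39, 3.14, 3.14, 3.14, 3.14, 3.14].

## Interface

Orientations are given as a unit quaternion [w, x, y, z].
In Python, from station import * gives the robot as it stands.
- The arm moves only by the tool carry_out, never from a script. Its argument "rows" is text: rows parted by semicolons, each of 4 numbers parted by spaces: the shift along the world's x, y, z in mm, then the turn about the world's z in degrees. In form: dx dy dz yaw; .... A call has 1 to 10 rows; each row shifts and turns the commanded pose from where the row before left it; what a row does not reach is not made up. A row lasts 1/8 s, in which the tool goes at most 62.5 mm and 10.7 degrees, less where a joint would pass 70% of its speed; a pose out of reach is approached as far as the arm can. A call is refused whole if a number of a shift passes 62.5 or a number of a turn 10.7, either way. A call with a gripper value outside its range is refused whole. "claw" is the finger opening in mm, from 0 to 85.4, set as the call begins (left out, the last holds). The fingers move at their own pace and stop on an object; "force" is the grip in N (left out, the last holds). Time passes only in rows, so rows that do not move let the fingers close. It gives the time, the measured TCP pose, the force, the opening and the grip force at its end, in the units of the state.
- get_obs(): the state, without advancing time (a new reading comes with each control period).
- read_camera(name): name is "scene" or "side" or "wrist"; returns a dict with "img" (384x512x3 uint8, blue, green, red), "fov_y" (degrees; the focal length in pixels is half the picture's height over the tangent of half this angle, whatever the lens; pixels are square), "cx", "cy" (the principal point, pixels), "world_to_cam" (4x4, takes a point from world to camera coordinates). Camera axes: x right, y up, looking along -z (the intrinsics and any distortion apply to the point x, -y, -z); pixel columns grow to the right and rows downward; lengths in m; the calibration is good to about 2 mm. A picture is of the moment at which its call begins. There is no depth.
- hand_in(): hands the job in; it is judged then, once.
Trained networks look in the newest picture that a camera, given by its name, has taken for a name from the list of things; names that differ only in an ending like _2 or _b are one class to them, and where a whole thing is asked for, a point or a joint stands for the part that bears it (a point fixed in the world has none). Each returns a list of dicts, best first, with "confidence" (0 to 1); they miss things now and then, are a little off and sometimes report something else, mostly with a low value. They report only what shows in the picture. A call takes as long as a camera call. They do not tell look-alikes from the thing itself.
- recognise(camera, thing): "centre" ([column, row] in pixels, amid what is visible of it).
- outline_of(camera, thing): "pixels" (384x512 bool, what is visible of it) and "centre" ([column, row] in pixels, amid what is visible of it).
- place_of(camera, thing): "centre" ([column, row] in pixels: a listed point, or the origin of a listed thing).
The state is a dict: "t": time; "q": joint angles; "joint_vel": joint speeds; "joint_torque": joint torques, N m; "eef_pos": TCP position; "tool_rot": TCP orientation; "contact_force": force on the tool from outside, world axes, zero at the start; "torque": the same for the moment, N m; "gripper_width": opening from 0.0 (shut) to 1.0 (fully open); "grasp_force": force on a finger pad.
Only numpy, scipy, OpenCV 4.12 (cv2) and the standard library are available. Lean on these libraries where they do the work, as an engineer would, in place of code of your own. Each camera call takes 0.05 s, during which the arm holds its last target. There are 200 camera calls.

## Working session

There is one attempt and no reset: what is moved stays moved. The work goes in short steps, Python scripts to look and compute and a tool call to move; the robot and the scene stay as the last step left them, time stands still between calls to the robot, and variables do not carry over. Pictures are saved under pics/ and viewed, at most 11 in all, crops included, and the job is handed in when it is done.

Besides the shell and the picture viewer there is one more tool, called after "Emit:" by a JSON object that holds its "api" and its "payload". carry_out: Moves the arm, as the interface text tells. Its arguments: {"type":"object","properties":{"rows":{"type":"string"},"claw":{"type":"number"},"force":{"type":"number"}},"required":["rows"]}

```bash
mkdir -p pics; ls; python3 - <<'E'
from station import *
import cv2,numpy as np
o=get_obs();print(o['t'],o['eef_pos'],o['tool_rot'],o['gripper_width'])
a=[]
for n in ("scene","side","wrist"):
    c=read_camera(n);a.append(c['img']);print(n,{k:(v if k!='img' else 0) for k,v in c.items()})
    for t in ("parcel","stylus","stand","tip","seam_start","seam_bend","seam_end"):
        print(n,t,[(np.round(d['centre'],1).tolist(),round(d['confidence'],2)) for d in place_of(n,t)])
cv2.imwrite('pics/a.png',a[0]);cv2.imwrite('pics/b.png',a[1])
E
```

```text
pics
0.0 [ 6.74388933e-01 -2.39622350e-05  2.30306583e-01] [-6.09676054e-04  7.07092239e-01  7.07120712e-01 -7.01979410e-04] 0.9999672055608169
scene {'img': 0, 'fov_y': 48.88842153136723, 'cx': 257.4222712116501, 'cy': 193.74819630029947, 'world_to_cam': array([[ 0.38889576,  0.92126085, -0.00620684, -0.16800049],
       [-0.61919399,  0.26635974,  0.73868214,  0.23314852],
       [ 0.68217219, -0.28342711,  0.67402535, -1.58989514],
       [ 0.        ,  0.        ,  0.        ,  1.        ]])}
scene parcel [([270.1, 241.0], 0.7)]
scene stylus [([363.2, 160.9], 0.69), ([389.7, 143.6], 0.54)]
scene stand [([290.1, 177.9], 0.83), ([357.3, 187.1], 0.7)]
scene tip []
scene seam_start [([312.0, 215.4], 0.82)]
scene seam_bend [([263.0, 213.1], 0.76)]
scene seam_end [([241.3, 240.2], 0.71)]
side {'img': 0, 'fov_y': 42.60519596824595, 'cx': 260.1759116605287, 'cy': 190.7481332254908, 'world_to_cam': array([[-0.99730207, -0.07229083, -0.01275209,  0.47304382],
       [ 0.02463878, -0.49329133,  0.86951515, -0.10139715],
       [-0.06914846,  0.86685506,  0.49374162, -1.6692846 ],
       [ 0
[... 372 characters left out ...]
)]
side seam_end [([221.7, 176.6], 0.84)]
wrist {'img': 0, 'fov_y': 61.875388815946394, 'cx': 255.30674949301945, 'cy': 184.82930695669208, 'world_to_cam': array([[ 9.99999640e-01,  8.35003132e-04,  1.53454297e-04,
        -6.75646514e-01],
       [-7.47655094e-04,  9.51774149e-01, -3.06798649e-01,
         3.91931015e-02],
       [-4.02231666e-04,  3.06798424e-01,  9.51774430e-01,
        -3.81155071e-01],
       [ 0.00000000e+00,  0.00000000e+00,  0.00000000e+00,
         1.00000000e+00]])}
wrist parcel [([167.9, 167.8], 0.74)]
wrist stylus []
wrist stand []
wrist tip []
wrist seam_start [([174.8, 83.1], 0.63)]
wrist seam_bend [([112.9, 195.4], 0.8)]
wrist seam_end [([196.1, 280.2], 0.77)]
```

View pics/a.png

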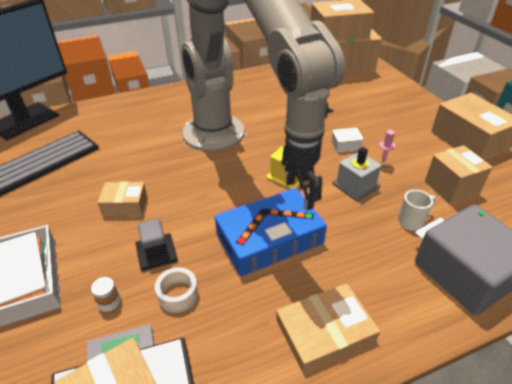

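View pics/b.png

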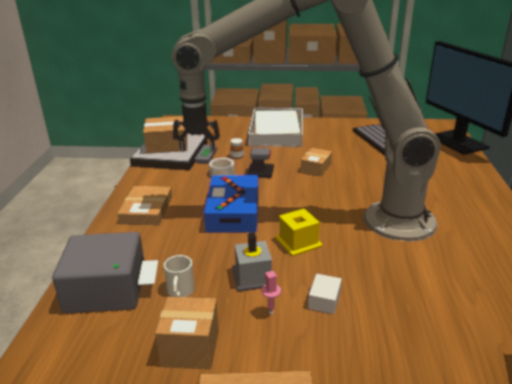

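```bash
cat > h.py <<'E'
from station import *
import cv2,numpy as np
def ray(c,p,z):
    f=192/np.tan(np.radians(c['fov_y']/2)); W=np.array(c['world_to_cam'])
    d=np.array([(p[0]-c['cx'])/f,-(p[1]-c['cy'])/f,-1.]); R=W[:3,:3]
    o=-R.T@W[:3,3]; d=R.T@d
    return o+d*(z-o[2])/d[2]
def proj(c,X):
    f=192/np.tan(np.radians(c['fov_y']/2)); W=np.array(c['world_to_cam'])
    q=W[:3,:3]@np.array(X)+W[:3,3]
    return np.array([c['cx']+f*q[0]/-q[2],c['cy']-f*q[1]/-q[2]])
E
python3 - <<'E'
from h import *
H={'parcel':0,'stylus':.09,'stand':0,'seam_start':.08,'seam_bend':.08,'seam_end':.08}
for n in ("scene","side","wrist"):
    c=read_camera(n)
    for t,z in H.items():
        for d in place_of(n,t):
            print(n,t,round(d['confidence'],2),np.round(ray(c,d['centre'],z)*1000).tolist())
cv2.imwrite('pics/c.png',c['img'])
E
```

```text
scene parcel 0.75 [575.0, -25.0, 0.0]
scene parcel 0.71 [448.0, 9.0, 0.0]
scene stylus 0.83 [477.0, 327.0, 90.0]
scene stylus 0.63 [423.0, 474.0, 90.0]
scene stand 0.83 [353.0, 152.0, 0.0]
scene stand 0.58 [483.0, 329.0, 0.0]
scene seam_start 0.69 [601.0, 88.0, 80.0]
scene seam_bend 0.69 [537.0, -28.0, 80.0]
scene seam_end 0.57 [613.0, -116.0, 80.0]
side parcel 0.7 [571.0, -29.0, 0.0]
side stylus 0.92 [408.0, 494.0, 90.0]
side stylus 0.8 [472.0, 306.0, 90.0]
side stylus 0.48 [642.0, 483.0, 90.0]
side stand 0.58 [347.0, 146.0, 0.0]
side seam_start 0.81 [598.0, 69.0, 80.0]
side seam_bend 0.62 [543.0, -24.0, 80.0]
side seam_end 0.57 [622.0, -132.0, 80.0]
side seam_end 0.49 [524.0, -52.0, 80.0]
wrist parcel 0.78 [572.0, -22.0, 0.0]
wrist seam_bend 0.9 [537.0, -24.0, 80.0]
wrist seam_end 0.62 [611.0, -120.0, 80.0]
wrist seam_end 0.43 [593.0, -0.0, 80.0]
```

The scene shows the box at about (270,235), the grey stand with the stylus at (360,170), the yellow decoy at (287,165) and the scanner at (152,245). The side view agrees, with the stylus at (252,250) and the box at (232,205). I'll move the wrist camera over the stylus.

Emit:
{"api": "carry_out", "payload": {"rows": "-25 40 5 0;-25 40 5 0;-25 40 5 0;-25 40 5 0;-25 40 5 0;-25 40 5 0;-25 40 0 0;-25 35 0 0;0 0 0 0;0 0 0 0", "claw": 85}}

```text
t: 3.5
eef_pos: [0.4754, 0.3144, 0.2614]
tool_rot: [0.0, 0.707, 0.707, -0.0]
contact_force: [-0.5, -0.6, -0.6]
gripper_width: 0.995
grasp_force: 0.0
```

```bash
python3 - <<'E'
from h import *
c=read_camera("wrist");cv2.imwrite('pics/d.png',c['img']);o=get_obs();print(o['t'],o['eef_pos'],o['tool_rot'])
for t,z in {'stylus':.09,'stand':0}.items():
    for d in place_of("wrist",t): print(t,d['confidence'],d['centre'],np.round(ray(c,d['centre'],z)*1000,1))
for d in outline_of("wrist","stylus"):
    r=cv2.minAreaRect(np.argwhere(d['pixels'])[:,::-1].astype(np.float32));print(d['confidence'],r)
im=c['img'];cv2.imwrite('pics/d.png',cv2.resize(im,None,fx=1.5,fy=1.5))
E
```

```text
3.55 [0.47586807 0.31380977 0.2613248 ] [ 3.78456856e-04  7.07735869e-01  7.06477031e-01 -2.65466498e-05]
stylus 0.59 [255.9, 154.8] [476.7 324.7  90. ]
stylus 0.54 [356.9, 343.5] [601.2  88.   90. ]
stand 0.91 [252.4, 137.4] [472.5 327.1   0. ]
stand 0.84 [165.0, 259.2] [346.6 151.7   0. ]
0.7 ((252.45297241210938, 154.22030639648438), (50.870094299316406, 48.82966613769531), 50.710594177246094)
0.69 ((185.5, 11.0), (22.0, 53.0), 90.0)
```

View pics/d.png

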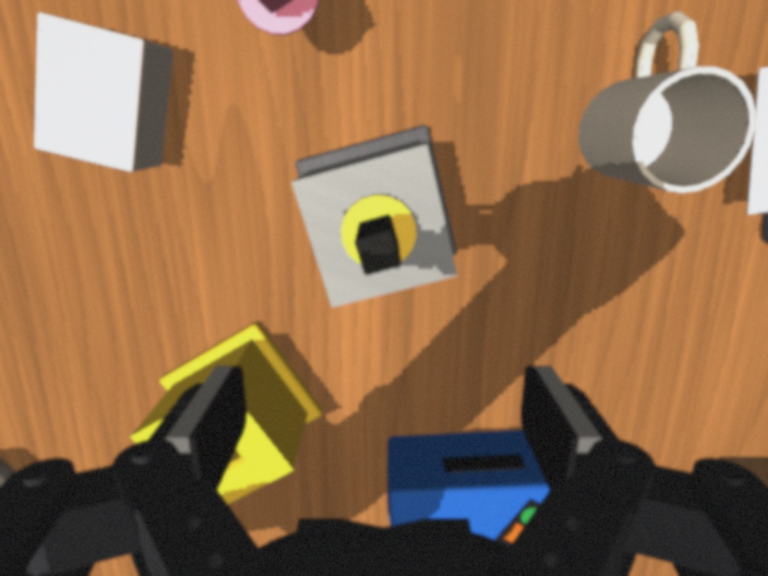

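The wrist view shows the stylus collar at (378,230) of the 1.5x picture, with its black grip turned like the stand at about 15°. The yellow decoy is at (220,420) and the box at bottom right. Next I'll fit the grip silhouette and the stand corners.

```bash
python3 - <<'E'
from h import *
from scipy.optimize import minimize
c=read_camera("wrist");im=c['img'].astype(int)
P=np.array([[293,182],[428,143],[457,274],[332,306]])/1.5
w=np.array([ray(c,p,.09)[:2]*1000 for p in P]);print(w,w.mean(0),[np.round(np.linalg.norm(w[i]-w[i-1]),1) for i in range(4)],[np.round(np.degrees(np.arctan2(*(w[i]-w[i-1])[::-1])),1) for i in range(4)])
roi=np.zeros(im.shape[:2],bool);roi[120:190,220:290]=1
dark=(im.max(2)<65)&roi
n,l,s,_=cv2.connectedComponentsWithStats(dark.astype(np.uint8));k=1+s[1:,4].argmax();m=(l==k)
yel=(im[...,2]-im[...,0]>60)&roi&(np.arange(384)[:,None]<190)
print('dark',s[k],'yellow',yel.sum())
def sil(pts):
    h=cv2.convexHull((np.array(pts)*16).astype(np.float32)).astype(np.int32)
    q=np.zeros((384,512),np.uint8);cv2.fillConvexPoly(q,h,255,cv2.LINE_AA,4);return q/255.
def box(p):
    x,y,a=p;a=np.radians(a);r=[]
    for z in(.095,.147):
        for u,v in((1,1),(1,-1),(-1,1),(-1,-1)):
            u*=11;v*=11
            r.append(proj(c,[(x+u*np.cos(a)-v*np.sin(a))/1e3,(y+u*np.sin(a)+v*np.cos(a))/1e3,z]))
    return sil(r)
def col(p):
    t=np.linspace(0,2*np.pi,40)
    return sil([proj(c,[(p[0]+25*np.cos(s))/1e3,(p[1]+25*np.sin(s))/1e3,z]) for s in t for z in(.09,.095)])
best=min((minimize(lambda p:np.abs(box(p)-m).sum(),[477,325,a],method='Nelder-Mead',options=dict(initial_simplex=[[477,325,a],[482,325,a],[477,330,a],[477,325,a+10]])) for a in(0,15,30,45,60,75)),key=lambda r:r.fun)
print(best.x,best.fun)
u=(yel|m)
b2=minimize(lambda p:np.abs(np.maximum(col(p),box(best.x))-u).sum(),[477,325],method='Nelder-Mead',options=dict(initial_simplex=[[477,325],[482,325],[477,330]]));print(b2.x,b2.fun,u.sum())
E
```

```text
[[418.38626177 357.25173466]
 [505.07515328 381.44273946]
 [527.36595441 294.66054247]
 [440.6894203  271.24600177]] [472.87919744 326.15025459] [np.float64(88.9), np.float64(90.0), np.float64(89.6), np.float64(89.8)] [np.float64(104.5), np.float64(15.6), np.float64(-75.6), np.float64(-164.9)]
dark [238 144  28  37 779] yellow 1185
[473.41591633 326.36305133   5.31257087] 264.5372549019608
[472.87151416 324.81194882] 217.24705882352941 1964
```

```bash
python3 - <<'E'
from h import *
c=read_camera("wrist");im=c['img'][115:195,215:300]
im=np.clip(im.astype(float)*1.6,0,255).astype(np.uint8)
im=cv2.resize(im,None,fx=7,fy=7,interpolation=cv2.INTER_CUBIC);cv2.imwrite('pics/e.png',im)
E
```

```text
(no output)
```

View pics/e.png

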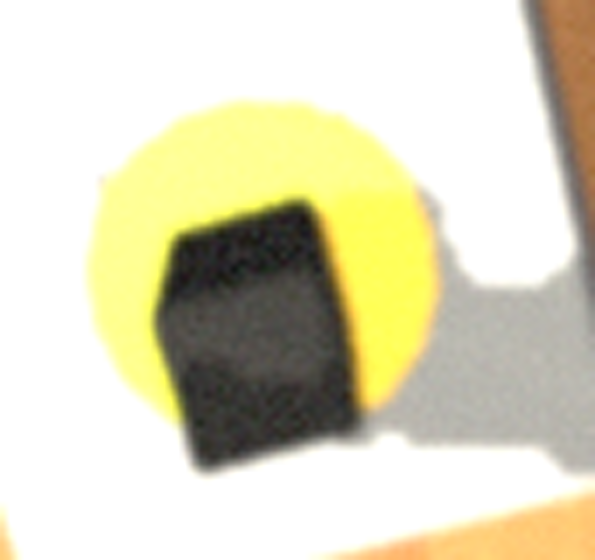

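```bash
python3 - <<'E'
from h import *
c=read_camera("wrist")
P=np.array([[157,315],[312,272],[360,430],[205,470]])/7+[215-.43,115-.43]
w=np.array([ray(c,p,.147)[:2]*1000 for p in P]);print(w,w.mean(0),[np.round(np.linalg.norm(w[i]-w[i-1]),1) for i in range(4)],[np.round(np.degrees(np.arctan2(*(w[i]-w[i-1])[::-1])),1) for i in range(4)])
print(get_obs()['eef_pos'])
E
```

```text
[[461.12894616 333.12791273]
 [479.37649218 338.27246604]
 [485.17990503 318.99553796]
 [466.55883349 313.99433223]] [473.06104421 326.09756224] [np.float64(19.9), np.float64(19.0), np.float64(20.1), np.float64(19.3)] [np.float64(105.8), np.float64(15.7), np.float64(-73.2), np.float64(-165.0)]
[0.4754334  0.31437502 0.26127834]
```

Emit:
{"api": "carry_out", "payload": {"rows": "-1 5 -15 7.6;-1.4 6.6 -20 7.6;0 0 -25 0;0 0 -25 0;0 0 -25 0;0 0 -20 0;0 0 -15 0;0 0 -10 0;0 0 0 0;0 0 0 0", "claw": 85}}

```text
t: 5.1
eef_pos: [0.473, 0.3269, 0.1069]
tool_rot: [0.0, 0.607, 0.794, 0.001]
contact_force: [-0.0, 0.1, 0.0]
gripper_width: 0.995
grasp_force: 0.0
```

Emit:
{"api": "carry_out", "payload": {"rows": "0 0 0 0;0 0 0 0;0 0 0 0;0 0 0 0;0 0 0 0;0 0 0 0", "claw": 0, "force": 60}}

```text
t: 5.85
eef_pos: [0.4727, 0.3268, 0.1065]
tool_rot: [0.0, 0.607, 0.794, 0.0]
contact_force: [-1.2, 0.2, 3.4]
gripper_width: 0.252
grasp_force: 59.0
```

Emit:
{"api": "carry_out", "payload": {"rows": "0 0 10 0;0 0 20 0;0 0 25 0;0 0 30 0;0 0 30 0;0 0 20 0;5 -15 15 0;10 -35 15 0;13 -41 15 0;13 -41 0 0"}}

```text
t: 7.1
eef_pos: [0.5145, 0.1921, 0.2875]
tool_rot: [0.001, 0.608, 0.794, 0.001]
contact_force: [0.6, -0.6, -1.3]
gripper_width: 0.25
grasp_force: 58.8
```

Emit:
{"api": "carry_out", "payload": {"rows": "13 -41 0 0;13 -41 0 0;13 -41 0 0;13 -41 0 0;13 -41 0 0;11 -30 0 0;0 0 0 0;0 0 0 0;0 0 0 0"}}

```text
t: 8.22
eef_pos: [0.5892, -0.0394, 0.2862]
tool_rot: [-0.0, 0.607, 0.795, 0.0]
contact_force: [-0.6, 0.6, -2.6]
gripper_width: 0.253
grasp_force: 58.9
```

```bash
python3 - <<'E'
from h import *
c=read_camera("wrist");im=c['img'];o=get_obs();print(o['t'],o['eef_pos'],o['tool_rot'],o['gripper_width'],o['contact_force'])
for t in("seam_start","seam_bend","seam_end","parcel"):
    for d in place_of("wrist",t): print(t,d['confidence'],np.array(d['centre'])*1.5,np.round(ray(c,d['centre'],0 if t=="parcel" else .08)*1000,1))
cv2.imwrite('pics/f.png',cv2.resize(im,None,fx=1.5,fy=1.5))
E
```

```text
8.275 [ 0.58930857 -0.0393332   0.28631541] [-2.21753183e-04  6.06679738e-01  7.94946312e-01  8.22058999e-05] 0.2532482977753054 [ 0.26487724  0.36140815 -2.15482071]
seam_start 0.88 [447.45  76.95] [603.1  77.7  80. ]
seam_start 0.19 [387.   353.25] [ 618.9 -131.8   80. ]
seam_bend 0.74 [311.85 198.9 ] [533.1 -26.6  80. ]
parcel 0.6 [368.4  186.75] [570.8 -17.6   0. ]
```

View pics/f.png

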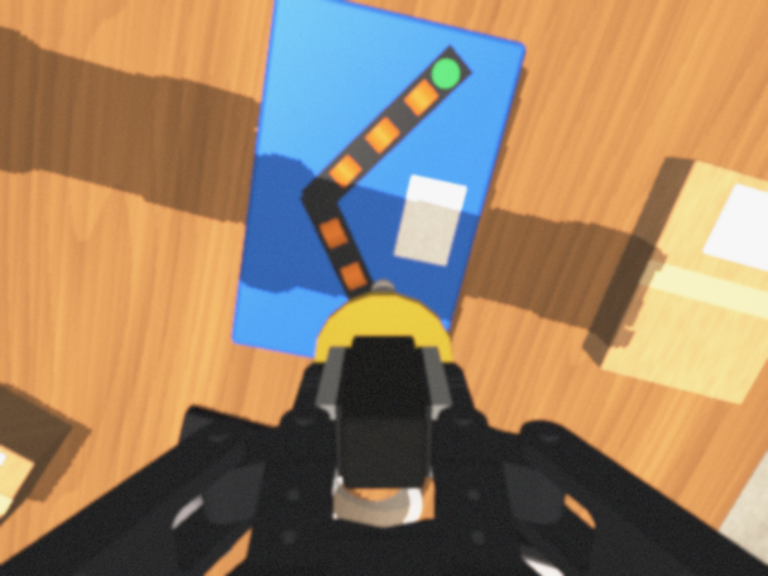

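The picture shows the stylus held straight, the box lid unobstructed down to clip 5, and the green dot at (447,73). I'll fit the box pose from the dots and corners in this view plus the first wrist picture.

```bash
python3 - <<'E'
from h import *
c1=read_camera("wrist")
c0=dict(img=cv2.imread('pics/c.png'),fov_y=61.875388815946394,cx=255.30674949301945,cy=184.82930695669208,world_to_cam=np.array([[9.99999640e-01,8.35003132e-04,1.53454297e-04,-6.75646514e-01],[-7.47655094e-04,9.51774149e-01,-3.06798649e-01,3.91931015e-02],[-4.02231666e-04,3.06798424e-01,9.51774430e-01,-3.81155071e-01],[0,0,0,1]]))
def blobs(c,lo,hi):
    h=cv2.cvtColor(c['img'],cv2.COLOR_BGR2HSV);m=cv2.inRange(h,lo,hi)
    n,l,s,ce=cv2.connectedComponentsWithStats(m)
    return [(s[i,4],np.round(ce[i],1),np.round(ray(c,ce[i],.08)[:2]*1000,1)) for i in np.argsort(-s[1:,4])[:8]+1 if s[i,4]>25]
for c in(c0,c1):
    print('green',blobs(c,(45,100,60),(80,255,255)));print('red',blobs(c,(0,170,70),(4,255,255))+blobs(c,(174,150,70),(180,255,255)));
    for b in blobs(c,(6,150,120),(19,255,255)):print('or',b)
for p in((524,45),(233,341),(276,0)):print(ray(c1,np.array(p)/1.5,.08)*1000)
s=read_camera("scene");print('scene green',blobs(s,(45,100,60),(80,255,255))[:2],'red',blobs(s,(0,170,70),(4,255,255))[:3])
cv2.imwrite('pics/g.png',cv2.resize(c0['img'],None,fx=1.5,fy=1.5))
E
```

```text
green [(np.int32(360), array([169.4,  82.4]), array([600.2,  79.5]))]
red [(np.int32(221), array([195.7, 279.8]), array([ 611.9, -121.6]))]
or (np.int32(25468), array([299.3,  47.8]), array([712.9, 107.6]))
or (np.int32(14566), array([282.2, 284.2]), array([ 704.6, -127. ]))
or (np.int32(5593), array([ 35.8, 259.3]), array([446.2, -96.8]))
or (np.int32(2885), array([490.9, 274.3]), array([ 926.1, -114.6]))
or (np.int32(2810), array([17.2, 76.9]), array([467.8,  83.9]))
or (np.int32(813), array([416.6, 273.1]), array([ 847. , -113.2]))
or (np.int32(302), array([124. , 170.5]), array([550.4,  -0.6]))
or (np.int32(288), array([506.8,  65. ]), array([892.7,  94. ]))
green [(np.int32(306), array([296.5,  47.9]), array([601. ,  79.7]))]
red []
or (np.int32(7833), array([ 49.7, 218.7]), array([ 374.7, -176.5]))
or (np.int32(6371), array([390.2,  68.1]), array([699.5,  86.9]))
or (np.int32(2608), array([85.1, 26.2]), array([393.1,  43.4]))
or (np.int32(2298), array([480.9, 301.2]), array([ 924. , -147.2]))
or (np.int32(2063), array([339. , 235.4]), array([ 713.8, -106.4]))
or (np.int32(2042), array([487. ,  60.4]), array([792. , 119.8]))
or (np.int32(588), array([156.6, 254.1]), array([ 505.4, -189.9]))
or (np.int32(394), array([187.6, 259.2]), array([ 543.8, -186.8]))
[646.59922028 109.22927476  80.        ]
[ 497.66680794 -154.51353625   80.        ]
[483.00084019  91.83434451  80.        ]
scene green [(np.int32(27), array([308.4, 215.5]), array([601.5,  79.3]))] red []
```

View pics/g.png

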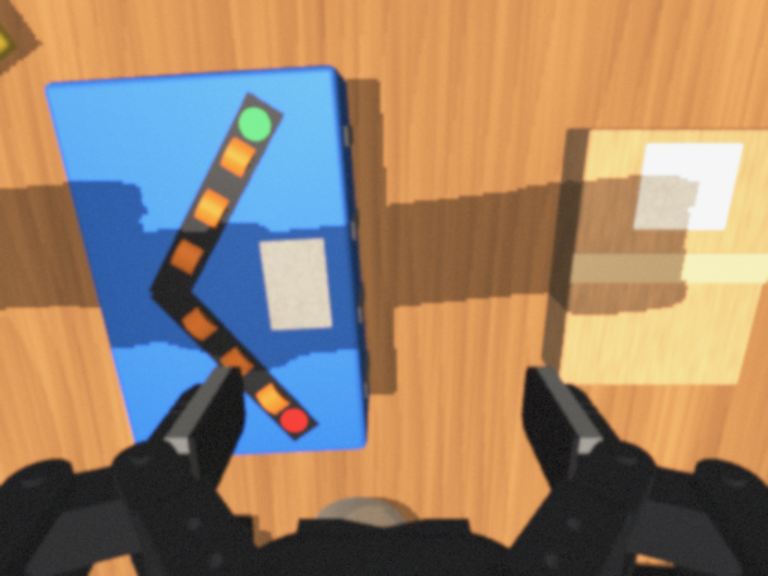

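Emit:
{"api": "carry_out", "payload": {"rows": "2 18 -10 0;2 25 -15 0;2.5 30 -20 0;2.5 25 -20 0;1.5 15 -16 0;1 5.5 -10 0;0 0 -5 0;0 0 0 0;0 0 0 0;0 0 0 0"}}

```text
t: 9.82
eef_pos: [0.6015, 0.0776, 0.1909]
tool_rot: [0.0, 0.608, 0.794, 0.0]
contact_force: [-1.1, -0.8, -2.0]
gripper_width: 0.246
grasp_force: 58.9
```

```bash
python3 - <<'E'
from h import *
o=get_obs();print(o['t'],o['eef_pos'],o['tool_rot'],o['contact_force'])
a=[]
p=o['eef_pos']
for n,(w,h) in(("scene",(50,50)),("side",(50,50))):
    c=read_camera(n);t=np.array([p[0],p[1],p[2]-.0925]);k=proj(c,t);g=proj(c,[.6008,.079,.08]);print(n,k,g,[(d['confidence'],d['centre']) for d in place_of(n,"tip")])
    x,y=np.round(k).astype(int);im=cv2.resize(c['img'][y-30:y+30,x-30:x+30],None,fx=6.5,fy=6.5,interpolation=cv2.INTER_CUBIC)
    for q,col in((k,(255,0,255)),(g,(0,0,255))):cv2.drawMarker(im,tuple(int(v) for v in (q-[x-30,y-30]+.5)*6.5),col,0,16,1)
    a.append(im)
cv2.imwrite('pics/h.png',np.hstack(a))
E
```

```text
9.825 [0.60149753 0.07760112 0.1909334 ] [4.07596870e-04 6.07735741e-01 7.94139128e-01 3.85805737e-04] [-1.13707697 -0.81638936 -2.0423005 ]
scene [308.3229141  210.83212375] [308.14989128 215.34623514] []
side [218.90314573 202.87028591] [219.35988064 207.95202606] []
```

View pics/h.png

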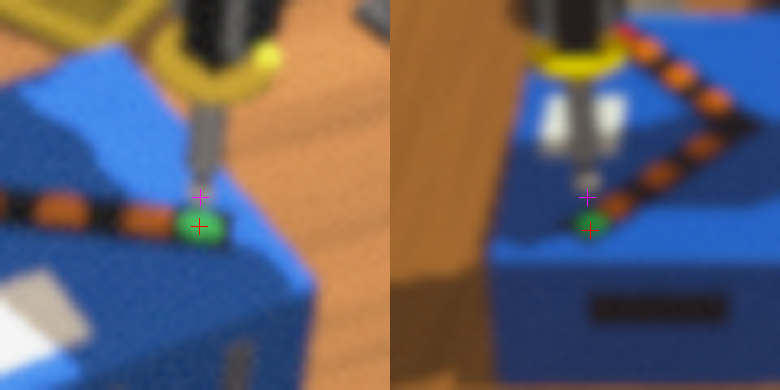

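The tip sits right above the green dot in both views: ball at (200,190) left and (588,185) right, dot directly below. Touching down.

Emit:
{"api": "carry_out", "payload": {"rows": "-0.5 1.3 -5 0;0 0 -6 0;0 0 -4 0;0 0 -3 0;0 0 -2 0;0 0 -2 0;0 0 -1 0;0 0 0 0;0 0 0 0;0 0 0 0"}}

```text
t: 11.28
eef_pos: [0.6006, 0.0794, 0.1674]
tool_rot: [0.0, 0.607, 0.794, 0.0]
contact_force: [-2.5, -0.8, 3.2]
gripper_width: 0.25
grasp_force: 59.4
```

Emit:
{"api": "carry_out", "payload": {"rows": "-1.6 -2.6 0.6 0;-3.2 -5.2 0 0;-3.2 -5.2 0 0;-3.2 -5.2 0 0;-3.2 -5.2 0 0;-3.2 -5.2 0 0;-3.2 -5.2 0 0;-3.2 -5.2 0 0;-3.2 -5.2 0 0;-3.2 -5.2 0 0"}}

```text
t: 12.52
eef_pos: [0.57, 0.0298, 0.1679]
tool_rot: [-0.0, 0.607, 0.794, 0.0]
contact_force: [2.1, 3.9, 3.3]
gripper_width: 0.255
grasp_force: 59.5
```

Emit:
{"api": "carry_out", "payload": {"rows": "-3.4 -5.5 0 0;-3.4 -5.5 0 0;-3.4 -5.5 0 0;-3.4 -5.5 0 0;-3.4 -5.5 0 0;-3.4 -5.5 0 0;-3.4 -5.5 0 0;-3.4 -5.5 0 0;-3.4 -5.5 0 0;-3 -5 0 0"}}

```text
t: 13.78
eef_pos: [0.5363, -0.0249, 0.1679]
tool_rot: [-0.0, 0.607, 0.794, -0.0]
contact_force: [2.7, 2.8, 1.7]
gripper_width: 0.25
grasp_force: 59.4
```

```bash
python3 - <<'E'
from h import *
o=get_obs();print(o['t'],o['eef_pos'],o['contact_force'])
c=read_camera("side");print([(d['confidence'],np.round(ray(c,d['centre'],.08)*1000)) for t in("seam_start","seam_end") for d in place_of("side",t)])
g=cv2.cvtColor(c['img'],cv2.COLOR_BGR2HSV);m=cv2.inRange(g,(45,90,40),(80,255,255))[150:240,180:280]
n,l,s,ce=cv2.connectedComponentsWithStats(m);print(s[:,4],[ray(c,e+[180,150],.08)*1000 for e in ce[1:]])
im=cv2.resize(c['img'][155:230,195:275],None,fx=7,fy=7,interpolation=cv2.INTER_CUBIC);cv2.imwrite('pics/i.png',im)
E
```

```text
13.775 [ 0.53632983 -0.02492387  0.16788814] [2.6819633  2.78489104 1.73600938]
[(0.74, array([599.,  82.,  80.])), (0.62, array([ 549., -146.,   80.])), (0.8, array([ 613., -115.,   80.]))]
[8964   22   14] [array([ 718.46294144, -344.17032614,   80.        ]), array([600.45738992,  71.70246808,  80.        ])]
```

View pics/i.png

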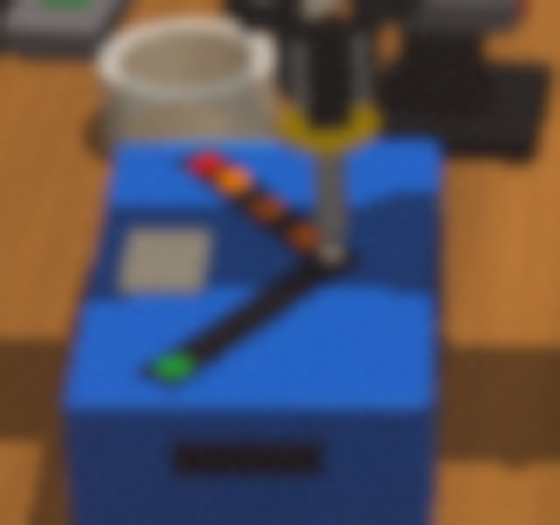

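Leg A is all black, so clips 1–3 are down. The tip stands at the bend (332,255), and three orange clips remain on leg B. Continuing.

Emit:
{"api": "carry_out", "payload": {"rows": "1.9 -2.4 0 0;3.8 -4.8 0 0;3.8 -4.8 0 0;3.8 -4.8 0 0;3.8 -4.8 0 0;3.8 -4.8 0 0;3.8 -4.8 0 0;3.8 -4.8 0 0;3.8 -4.8 0 0;3.8 -4.8 0 0"}}

```text
t: 15.18
eef_pos: [0.5727, -0.0701, 0.1677]
tool_rot: [-0.0, 0.607, 0.794, -0.0]
contact_force: [-3.1, 2.9, 2.7]
gripper_width: 0.25
grasp_force: 59.3
```

Emit:
{"api": "carry_out", "payload": {"rows": "3.8 -4.8 0 0;3.8 -4.8 0 0;3.8 -4.8 0 0;3.8 -4.8 0 0;3.8 -4.8 0 0;3.8 -4.8 0 0;3.8 -4.8 0 0;3.8 -4.8 0 0;3.8 -4.8 0 0;3.8 -4.8 0 0"}}

```text
t: 16.42
eef_pos: [0.6109, -0.1184, 0.1679]
tool_rot: [-0.0, 0.607, 0.794, -0.0]
contact_force: [-2.4, 3.0, 3.2]
gripper_width: 0.253
grasp_force: 59.5
```

Emit:
{"api": "carry_out", "payload": {"rows": "1.5 -1.9 0 0;0 0 0 0;0 0 0 0"}}

```text
t: 16.8
eef_pos: [0.6126, -0.1205, 0.1682]
tool_rot: [0.001, 0.607, 0.794, 0.0]
contact_force: [-0.3, 0.5, 3.4]
gripper_width: 0.251
grasp_force: 59.4
```

```bash
python3 - <<'E'
from h import *
o=get_obs();print(o['t'],o['eef_pos'],o['contact_force'])
a=[]
for n,x,y in(("side",195,155),("scene",220,190)):
    c=read_camera(n);im=cv2.resize(c['img'][y:y+75,x:x+(80 if n=="side" else 110)],(390 if n=="side" else 400,375 if n=="side" else 375),interpolation=cv2.INTER_CUBIC);a.append(im)
cv2.imwrite('pics/j.png',np.hstack(a))
E
```

```text
16.8 [ 0.61262936 -0.12047262  0.16817349] [-0.27956238  0.47761084  3.38804005]
```

View pics/j.png

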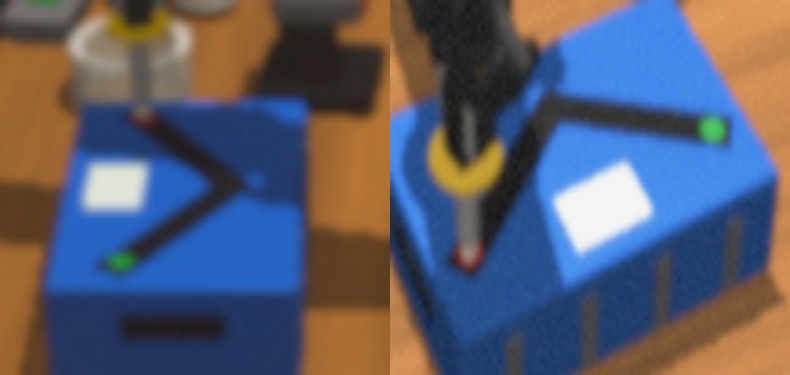

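All the orange is gone: both legs are black, with the tip on the red dot at (465,258). Lifting and returning to the stand.

Emit:
{"api": "carry_out", "payload": {"rows": "0 0 10 0;0 0 20 0;0 0 30 0;0 0 30 0;-5 15 20 0;-10 32 8 0;-12.5 40 0 0;-12.5 40 0 0;-12.5 40 0 0;-12.5 40 0 0"}}

```text
t: 18.15
eef_pos: [0.5456, 0.0892, 0.2857]
tool_rot: [-0.0, 0.607, 0.795, -0.0]
contact_force: [1.3, -0.1, -2.3]
gripper_width: 0.249
grasp_force: 58.9
```

Emit:
{"api": "carry_out", "payload": {"rows": "-12.5 40 0 0;-12.5 40 0 0;-12.5 40 0 0;-12.5 40 0 0;-12.5 40 0 0;-12.4 30 0 0;-9.5 10 0 0;-3 0 0 0;0 0 -20 0;0 0 0 0"}}

```text
t: 19.4
eef_pos: [0.4597, 0.3244, 0.2646]
tool_rot: [0.0, 0.608, 0.794, -0.002]
contact_force: [-0.1, -0.4, -1.3]
gripper_width: 0.248
grasp_force: 58.9
```

Emit:
{"api": "carry_out", "payload": {"rows": "0 0 0 0;0 0 0 0"}}

```text
t: 19.65
eef_pos: [0.4604, 0.3268, 0.2667]
tool_rot: [0.0, 0.608, 0.794, 0.001]
contact_force: [0.8, -0.2, -1.5]
gripper_width: 0.249
grasp_force: 58.9
```

Emit:
{"api": "carry_out", "payload": {"rows": "6 0 0 0;6.3 0 -15 0;0 0 -25 0;0 0 -22 0;0 0 -12 0;0 0 0 0;0 0 0 0;0 0 0 0"}}

```text
t: 20.65
eef_pos: [0.4726, 0.3274, 0.1928]
tool_rot: [0.0, 0.607, 0.794, 0.001]
contact_force: [-0.1, 0.9, -0.8]
gripper_width: 0.248
grasp_force: 58.9
```

```bash
python3 - <<'E'
from h import *
o=get_obs();print(o['t'],o['eef_pos'],o['contact_force'])
a=[];p=o['eef_pos']
for n in("scene","side"):
    c=read_camera(n);g=proj(c,[.4729,.3262,.09]);k=proj(c,[p[0],p[1],p[2]-.0925])
    x,y=np.round(g).astype(int);im=cv2.resize(c['img'][y-30:y+30,x-30:x+30],None,fx=6.5,fy=6.5,interpolation=cv2.INTER_CUBIC)
    for q,col in((k,(255,0,255)),(g,(0,0,255))):cv2.drawMarker(im,tuple(int(v) for v in (q-[x-30,y-30]+.5)*6.5),col,0,16,1)
    a.append(im)
cv2.imwrite('pics/k.png',np.hstack(a))
E
```

```text
20.65 [0.47259661 0.32739831 0.19279759] [-0.11784039  0.90576441 -0.79558287]
```

View pics/k.png

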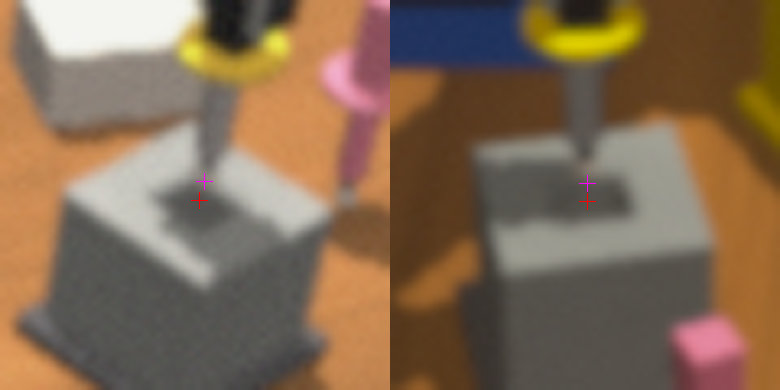

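The tip hangs over the hole in both views (marker and tip about at (205,182) and (587,183)). Lowering.

Emit:
{"api": "carry_out", "payload": {"rows": "0 -0.8 -5 0;0 0 -10 0;0 0 -15 0;0 0 -15 0;0 0 -15 0;0 0 -12 0;0 0 -8 0;0 0 -4 0;0 0 -1.5 0;0 0 0 0"}}

```text
t: 22.0
eef_pos: [0.4724, 0.3264, 0.1068]
tool_rot: [0.0, 0.607, 0.794, 0.0]
contact_force: [0.1, -0.4, -1.4]
gripper_width: 0.247
grasp_force: 59.0
```

Emit:
{"api": "carry_out", "payload": {"rows": "0 0 0 0;0 0 0 0"}}

```text
t: 22.25
eef_pos: [0.4722, 0.3263, 0.1066]
tool_rot: [0.0, 0.607, 0.794, 0.0]
contact_force: [-0.5, -0.5, -1.6]
gripper_width: 0.247
grasp_force: 59.0
```

Emit:
{"api": "carry_out", "payload": {"rows": "0 0 -0.4 0;0 0 -0.3 0;0 0 0 0;0 0 0 0"}}

```text
t: 22.75
eef_pos: [0.4723, 0.3263, 0.1065]
tool_rot: [0.0, 0.607, 0.794, 0.0]
contact_force: [-1.8, -2.4, 6.0]
gripper_width: 0.251
grasp_force: 60.0
```

Emit:
{"api": "carry_out", "payload": {"rows": "0 0 0 0;0 0 0 0;0 0 0 0;0 0 0 0;0 0 0 0;0 0 0 0;0 0 0 0;0 0 0 0", "claw": 85}}

```text
t: 23.75
eef_pos: [0.4721, 0.3262, 0.1057]
tool_rot: [0.0, 0.607, 0.794, 0.0]
contact_force: [0.4, 0.4, -0.0]
gripper_width: 0.992
grasp_force: 0.0
```

Emit:
{"api": "carry_out", "payload": {"rows": "0 0 5 0;0 0 15 0;0 0 25 0;0 0 30 0;0 0 30 0;0 0 30 0;0 0 20 0;0 0 0 0;0 0 0 0;0 0 0 0"}}

```text
t: 25.0
eef_pos: [0.4716, 0.3258, 0.2597]
tool_rot: [-0.0, 0.607, 0.794, -0.001]
contact_force: [0.2, 0.4, -0.0]
gripper_width: 0.997
grasp_force: 0.0
```

```bash
python3 - <<'E'
from h import *
o=get_obs();print(o['t'],o['eef_pos'],o['contact_force'])
c=read_camera("wrist");s=read_camera("side")
cv2.imwrite('pics/l.png',np.hstack([c['img'][40:340,60:400],cv2.resize(s['img'][150:300,190:340],(300,300))]))
E
```

```text
25.0 [0.47161532 0.32578254 0.25967387] [ 0.16711576  0.44537537 -0.0141615 ]
```

View pics/l.png

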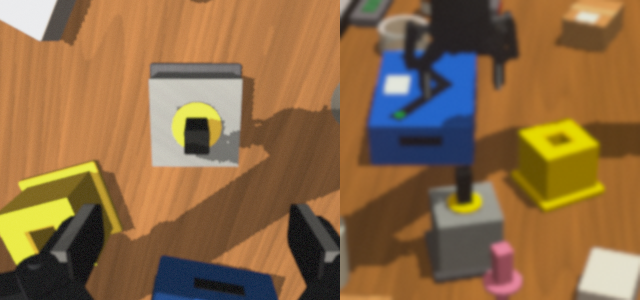

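The stylus hangs upright in the grey stand (collar at (197,125) left), the gripper is clear of everything, and the box seam is black.

```bash
python3 -c "
from station import *
print(hand_in())"
```

```text
the job is handed in; nothing more can be done
None
```

I ran the stylus along the seam in one unbroken stroke at about 5 cm/s, hung it back in the grey stand and handed the job in at about 25 s; all six clips look flush in the camera pictures, but no verdict came back.

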